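# Bring a spread circlip to the axle groove

## Task

First turn the yellow turnbutton on the fixture fully over the aluminium clamp frame. Then lift the circlip pliers off their stand, squeeze the red handles right home so that the ring on the tips is spread, bring the spread ring over the upright axle stub and slide it down until it lies level with the groove, right on the pulley. Finish while still holding the pliers squeezed there, with the ring flat round the axle at the groove; leave the coil, the collar and the screwdriver alone.

Things in the scene. Friction and masses are not known exactly. Their poses are not given: they have to be found in the camera images.
- fixture: Fixed fixture. Origin on the table under the axle, z up. Green base 20 mm high, x -130 to +70, y -70 to +70 mm; aluminium clamp frame 120 x 120 mm, top at 30 mm; dark pulley, radius 35 mm, top at 48 mm; steel axle stub, 29 mm diameter, end at 85 mm; groove (brass-coloured, 23 mm diameter) right above the pulley, 48 to 53 mm up.
- groove (a point): On the axle's axis, 50 mm above the table, level with the groove: the ring's centre belongs here (lying on the pulley, the 4 mm wire has its middle at this height). The axle's end is 35 mm higher.
- turnbutton (a joint): Angle of the yellow turnbutton: 0 = along the fixture's +y (open), grows clockwise seen from above, pi/2 = points at the axle (fixture's +x), fully over the frame, at its stop. Light friction (0.06 N m), stays where it is left. Starts between 0 and 0.35.
- turn_pivot (a point): Pivot of the turnbutton, on its vertical axis, 40 mm above the table.
- turn_post (a point): Middle of the red round post to hold the turnbutton by: diameter 14 mm, upright, from 40 to 68 mm above the table, 45 mm from the pivot (this point is 56 mm above the table). The post may be pinched from above and led round the pivot; it turns between the fingers.
- stand: Fixed blue stand: base plate 100 x 100 x 12 mm and a column 40 mm (x) by 34 mm (y), top at 110 mm, with a 17 x 15 mm socket 35 mm deep in its top. Origin on the table under the socket. The pliers hang from it with their square peg in the socket; their origin is 30 mm to the stand's +x.
- pliers: Loose circlip pliers, about 0.34 kg, upright, jaws down. Origin on the pivot, 115 mm up at the start; x points from peg to ring, y to the left handle, z up. A tab runs to x -50 mm; its peg (14 x 12 mm, at x -30 mm) reaches 35 mm below the origin, 30 mm of it in the stand's socket with 1.5 mm play: lift straight up over 35 mm. The ring is captive on the jaw tips, 75 mm below the origin, to +x.
- grip_point (a point): Midway between the red grips, 62 mm above the pliers' origin: grip here from above, closing along the pliers' y. Grips are 24 mm wide (along x), 39 to 85 mm above the origin. Relaxed they lean out: about 63 mm over their tops, 50 mm over their feet (along y); squeezed home they stand upright, 36 mm over the outsides.
- ring_center (a point): Centre of the spread ring, fixed in the pliers: 24 mm to +x of their origin and 75 mm below. Ring of brass-coloured round wire, 4 mm thick, outside radius 23 mm; spread, its inside is 37 mm across, so 4 mm clear of the axle all round; relaxed, only about 26 mm wide, so it does not pass over the axle.
- handle_left (a joint): Angle of the left handle: 0 = relaxed, 0.166 = squeezed to the stop (ring fully spread). A spring pushes it back (about 7 N at each grip when squeezed home). Both handles move together, as do the two halves of the ring.
- coil: Bystander: loose dark heater coil with a brass fitting, about 52 mm in diameter and 34 mm high (fitting to 44 mm), origin under its centre.
- collar: Bystander: loose steel collar, 52 mm in diameter, 18 mm high, origin under its centre.
- driver: Bystander: screwdriver with a yellow handle, about 200 mm long, lying on the table.
There are look-alikes about, which are no part of the job. There is more than one size of the stand; the job needs the smallest.

How it is judged:
By the outcome, as a careful person would: the job done as asked, in the order asked, and still so for the second after the job is handed in, while the arm keeps its last pose, push and grip.
It also fails if it takes over 58 s, if anything falls off the work surface, if the arm or the gripper's body presses on something with over 40 N, if the wrist force passes 120 N, or if a joint passes its speed limit or range.

## Robot

A 7-joint arm with a two-finger parallel gripper is mounted at the origin on the work surface. World frame = base frame: x ahead of the robot, y to its left, z up, the work surface at z = 0. Lengths are in m, angles in degrees, forces in N, time in s.
With the tool pointing down it reaches from about 0.35 to 0.9 m from the base axis. Payload 19.9 kg.
Tool frame: the origin (TCP) lies at the very end of the fingers, on their centre line; the grasp point (between the pads) lies 19 mm behind it; z points along the fingers, y is the line along which they close (so a half turn about z gives the same grasp; the last joint's range is limited). The gripper opens to 94 mm and grips with 3 to 60 N. Pads are 16 mm wide; open, the fingers measure 119 mm over their backs; the gripper's body (75 mm by 177 mm) begins 78 mm behind the grasp point.
Start: joints at [73.826, 23.915, -0.59, 92.452, 0.269, 63.638, -3.037], TCP at [0.149, -0.607, 0.178] pointing down, gripper open.
Joint ranges: [-161.28, 161.28], [-22.2, 115.67], [-73.04, 71.86], [3.21, 147.25], [-68.34, 248.33], [10.77, 114.83], [-161.83, 161.83]. Speed limits (degrees/s): [108.29, 108.29, 136.94, 136.94, 172.46, 172.46, 172.46].

## Interface

Orientations are given as [roll, pitch, yaw] about the fixed x, y, z axes, in that order (R = Rz(yaw) Ry(pitch) Rx(roll)).
In Python, from workcell import readout, grab_frame, camera_info, ticket, finder gives the robot as it stands. The module is installed in compiled form; this text tells all that it offers.
- The arm moves only by the tool arm_command, never from a script. Its argument "steps" is text: rows parted by semicolons, each of 5 numbers parted by spaces: the shift along the tool's x, y, z in units of 30 mm (1.0 is 30 mm), then the turn about the tool's z in units of 8 degrees (1.0 is 8 degrees), then the finger opening in mm, from 0 to 94. A call has 1 to 20 rows; each row is the pose to reach, as a shift and turn from the pose commanded when the call began, along the tool's axes at that moment; what a row does not reach only later rows make up. A row lasts 1/10 s, in which the tool goes at most 50 mm and 8.59 degrees, less where a joint would pass 70% of its speed; a pose out of reach is approached as far as the arm can. A call with a gripper value outside its range is refused whole. The fingers move at their own pace and stop on an object; "newtons" is the grip in N (left out, the last holds). Time passes only in rows, so rows that repeat a pose let the fingers close. It gives the time, the measured TCP pose, the force, the opening and the grip force at its end, in the units of the state.
- readout.read_state(): the state, without advancing time (a new reading comes with each control period).
- grab_frame(name): name is "side" or "top"; returns the picture (384x512x3 uint8, red, green, blue); there is no depth.
- camera_info(name): a dict with "fx", "fy", "cx", "cy" (pixels), "rvec" (rotation vector, rad) and "tvec" (3), from world to camera coordinates, as OpenCV has them. Camera axes: x right, y down, z forward; pixel columns grow to the right and rows downward; lengths in m; the calibration is good to about 2 mm. A picture is of the moment at which its call begins. camera_info takes no time and is no camera call.
- ticket.sign_off(): hands the job in; it is judged then, once.
Trained networks look in the newest picture that a camera, given by its name, has taken for a name from the list of things; names that differ only in an ending like _2 or _b are one class to them, and where a whole thing is asked for, a point or a joint stands for the part that bears it (a point fixed in the world has none). Each returns a list of dicts, best first, with "score" (0 to 1); they miss things now and then, are a little off and sometimes report something else, mostly with a low value. They report only what shows in the picture. A call takes as long as a camera call. They do not tell look-alikes from the thing itself.
- finder.search_frame(query, camera): "position" ([row, column] in pixels, amid what is visible of it).
- finder.mark_of(query, camera): "position" ([row, column] in pixels: a listed point, or the origin of a listed thing).
The state is a dict: "time": time; "joint_pos": joint angles; "qvel": joint speeds; "joint_torque": joint torques, N m; "tcp_pos": TCP position; "orientation": TCP orientation; "force": force on the tool from outside, world axes, zero at the start; "wrist_torque": the same for the moment, N m; "grip_width": opening from 0.0 (shut) to 1.0 (fully open); "gripper_force": force on a finger pad.
Only numpy, scipy, OpenCV 4.12 (cv2) and the standard library are available. Lean on these libraries where they do the work, as an engineer would, in place of code of your own. Each camera call takes 0.05 s, during which the arm holds its last target. There are 200 camera calls.

## Working session

There is one attempt and no reset: what is moved stays moved. The work goes in short steps, Python scripts to look and compute and a tool call to move; the robot and the scene stay as the last step left them, time stands still between calls to the robot, and variables do not carry over. Pictures are saved under pics/ and viewed, at most 10 in all, crops included, and the job is handed in when it is done.

Besides the shell and the picture viewer there is one more tool, called after "Call:" as a command line: name --argument value ..., lists and objects as JSON in quotes. arm_command: Moves the arm, as the interface text tells. Its arguments: {"type":"object","properties":{"steps":{"type":"string"},"newtons":{"type":"number"}},"required":["steps"]}

```bash
mkdir -p pics; cat > h.py <<'E'
import numpy as np,cv2
from workcell import readout, grab_frame, camera_info, ticket, finder
def cam(n):
    c=camera_info(n);K=np.array([[c['fx'],0,c['cx']],[0,c['fy'],c['cy']],[0,0,1.]])
    return K,cv2.Rodrigues(np.array(c['rvec'],float))[0],np.array(c['tvec'],float).reshape(3)
def proj(n,P):
    K,R,t=cam(n);p=(K@(R@np.atleast_2d(P).T+t[:,None])).T
    return p[:,1::-1]/p[:,2:]   # row,col
def onz(n,rc,z):
    K,R,t=cam(n);d=R.T@np.linalg.solve(K,[rc[1],rc[0],1.]);o=-R.T@t
    return o+d*(z-o[2])/d[2]
def tri(a,ra,b,rb):
    A=[]
    for n,rc in((a,ra),(b,rb)):
        K,R,t=cam(n);P=K@np.c_[R,t];A+=[rc[1]*P[2]-P[0],rc[0]*P[2]-P[1]]
    v=np.linalg.svd(np.array(A))[2][-1];return v[:3]/v[3]
def save(n,f,crop=None,s=1):
    im=grab_frame(n)[:,:,::-1]
    if crop: r0,r1,c0,c1=crop;im=im[r0:r1,c0:c1]
    cv2.imwrite('pics/'+f,cv2.resize(im,None,fx=s,fy=s,interpolation=cv2.INTER_CUBIC))
E
python3 - <<'E'
from h import *
np.set_printoptions(precision=4,suppress=True)
save('side','s0.png',s=1.5);save('top','t0.png',s=1.5)
for n in('side','top'):
    K,R,t=cam(n);print(n,'pos',-R.T@t,K[0,0])
for q,z in(('groove',.05),('turn_pivot',.04),('turn_post',.056),('stand',0),('pliers',.115),('grip_point',.177),('ring_center',.04),('fixture',0)):
    for n in('side','top'):
        for d in finder.mark_of(q,n):
            if d['score']>.2:print(q,n,round(d['score'],2),np.round(d['position'],1),onz(n,d['position'],z))
print(readout.read_state())
E
```

```text
side pos [0.1989 0.7015 0.9825] 463.23864868040937
top pos [0.431  0.0808 1.1383] 358.2094894712001
groove side 0.92 [163.  306.7] [ 0.5575 -0.1779  0.05  ]
groove top 0.59 [185.  333.1] [ 0.5706 -0.1646  0.05  ]
turn_pivot side 0.8 [176.5 338.1] [ 0.462  -0.1871  0.04  ]
turn_pivot top 0.65 [215.4 341. ] [ 0.4776 -0.1863  0.04  ]
turn_post side 0.48 [179.4 333. ] [ 0.4647 -0.1545  0.056 ]
turn_post top 0.55 [220.2 329. ] [ 0.4633 -0.1455  0.056 ]
stand side 0.92 [318.9 294. ] [0.3675 0.2382 0.    ]
stand side 0.87 [257.7 234.1] [ 0.5749  0.1726 -0.    ]
stand side 0.67 [231.1 150.7] [0.8061 0.2201 0.    ]
stand top 0.95 [116.7 212. ] [0.8119 0.2111 0.    ]
stand top 0.82 [186.6 219.9] [0.5796 0.1871 0.    ]
stand top 0.58 [251.7 207.2] [0.3752 0.2286 0.    ]
pliers side 0.73 [223.8 223.3] [0.6047 0.1689 0.115 ]
pliers top 0.74 [173.9 223.2] [0.6014 0.1665 0.115 ]
grip_point side 0.71 [206.9 222.4] [0.6045 0.1684 0.177 ]
grip_point top 0.68 [167.8 219.7] [0.6081 0.1707 0.177 ]
ring_center side 0.69 [237.6 218.2] [0.6261 0.1655 0.04  ]
ring_center top 0.52 [169.7 225.2] [0.627  0.1665 0.04  ]
fixture side 0.71 [175.1 299.6] [ 0.5711 -0.1694  0.    ]
fixture top 0.88 [185.8 331.6] [ 0.5746 -0.171   0.    ]
{'time': 0.9, 'joint_pos': array([73.8258, 23.9129, -0.592 , 92.452 ,  0.2698, 63.6379, -3.0381]), 'qvel': array([-0.0714, -0.0478,  0.0364,  0.0335, -0.0032, -0.0101, -0.0018]), 'joint_torque': array([ -0.0008, -85.1049,   0.6376, -42.6294,  -0.0489,   0.0136,
         0.0001]), 'tcp_pos': array([ 0.1491, -0.607 ,  0.178 ]), 'orientation': array([-179.9987,    0.0018,   13.7971]), 'force': array([ 0.9721, -0.5469, -0.3835]), 'wrist_torque': array([0.0257, 0.031 , 0.0636]), 'gripper_force': 0.0, 'grip_width': 1.0001838634290232}
```

View pics/s0.png

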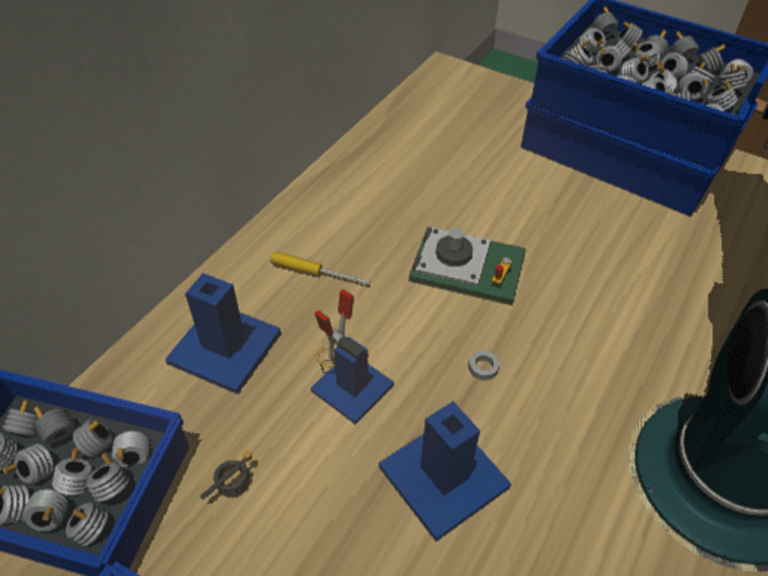

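View pics/t0.png

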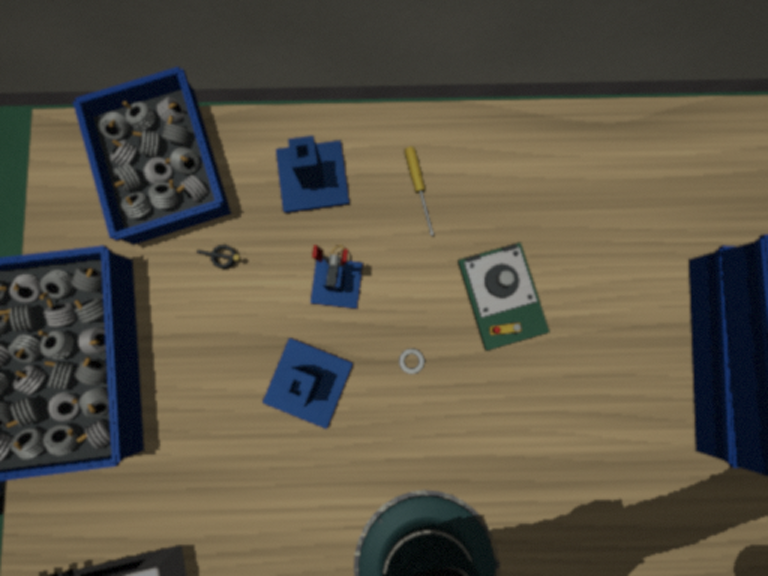

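The side picture (1.5x) shows three blue stands: (218,330), (352,370) and (445,470). The middle one is the smallest and carries the only pliers, which fits the description. The fixture is at (468,262), with its post at (500,270). I'll confirm in an enlarged crop.

```bash
python3 - <<'E'
from h import *
np.set_printoptions(precision=4,suppress=True)
S=grab_frame('side');T=grab_frame('top')
np.save('S.npy',S);np.save('T.npy',T)
def cr(im,r,c,h,w,s=5): return cv2.resize(im[r:r+h,c:c+w,::-1],(w*s,h*s),interpolation=cv2.INTER_CUBIC)
a=np.hstack([cr(T,155,300,75,70),cr(S,145,270,75,80)])[:, :750]
b=np.hstack([cr(T,155,200,45,45),cr(S,190,203,45,62)])
b=cv2.copyMakeBorder(b,0,0,0,max(0,750-b.shape[1]),cv2.BORDER_CONSTANT)
cv2.imwrite('pics/c1.png',np.vstack([a,b[:, :750]]))
# colour blobs
for n,im in(('top',T),('side',S)):
    h=cv2.cvtColor(im,cv2.COLOR_RGB2HSV).astype(int);H,Sa,V=h[...,0],h[...,1],h[...,2]
    for nm,m in(('red',((H<7)|(H>173))&(Sa>150)&(V>70)),('yellow',(H>20)&(H<32)&(Sa>170)&(V>120)),('green',(H>50)&(H<85)&(Sa>80)&(V>40))):
        k,l,st,ce=cv2.connectedComponentsWithStats(m.astype(np.uint8))
        for i in range(1,k):
            if st[i,4]>8 and 130<ce[i,1]<300 and 190<ce[i,0]<380:
                print(n,nm,st[i],'rc',ce[i][::-1])
                if nm=='green' and st[i,4]>300:
                    pts=np.argwhere(l==i)[:,::-1].astype(np.float32)
                    w=np.array([onz(n,p[::-1],.02)[:2] for p in pts],np.float32)
                    print(cv2.minAreaRect(w),cv2.boxPoints(cv2.minAreaRect(w)))
E
```

```text
top red [208 164   4   8  21] rc [167.4762 209.5714]
top red [228 166   4   9  23] rc [170.     229.3043]
top red [329 218   4   4  11] rc [219.6364 330.4545]
top green [307 174  58  59 750] rc [213.968  339.1827]
((0.5354773998260498, -0.1751653105020523), (0.18979820609092712, 0.13290993869304657), 14.759197235107422) [[ 0.4268 -0.1351]
 [ 0.4606 -0.2636]
 [ 0.6442 -0.2153]
 [ 0.6103 -0.0867]]
side red [331 177   4   8  24] rc [180.3333 332.1667]
side red [226 193   9  19 118] rc [201.7966 229.9576]
side red [210 207   9   7  32] rc [210.2812 214.0312]
side yellow [181 168  33  14 217] rc [174.3779 196.3641]
side yellow [334 174   7  11  23] rc [178.2609 336.3478]
side green [327 162   8   4  20] rc [163.5  330.25]
side green [299 164  50  36 465] rc [182.5677 333.0172]
((0.4985862076282501, -0.18257439136505127), (0.11932853609323502, 0.13392750918865204), 14.615957260131836) [[ 0.424  -0.1328]
 [ 0.4578 -0.2624]
 [ 0.5732 -0.2323]
 [ 0.5394 -0.1027]]
```

View pics/c1.png

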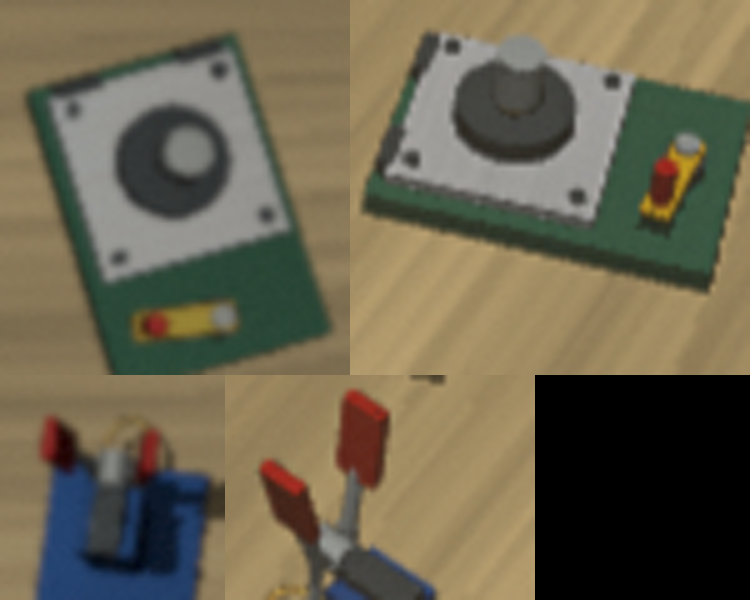

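The crop confirms that the smallest stand carries the pliers, with red grips at about (214,210) and (231,196) in the side view. The turnbutton post is at about (333,178) side and (331,220) top. Next I fit poses by silhouette.

```bash
cat > fit.py <<'E'
from h import *
from scipy.optimize import minimize
def box(x0,x1,y0,y1,z0,z1): return np.array([[x,y,z] for x in(x0,x1) for y in(y0,y1) for z in(z0,z1)])
def cyl(r,z0,z1): a=np.linspace(0,2*np.pi,40);return np.array([[r*np.cos(t),r*np.sin(t),z] for t in a for z in(z0,z1)])
FIX=[box(-.13,.07,-.07,.07,0,.02),box(-.06,.06,-.06,.06,.02,.03),cyl(.0145,.03,.085)]
STA=[box(-.05,.05,-.05,.05,0,.012),box(-.02,.02,-.017,.017,0,.11)]
def place(P,q):
    c,s=np.cos(q[2]),np.sin(q[2]);return np.c_[P[:,0]*c-P[:,1]*s+q[0],P[:,0]*s+P[:,1]*c+q[1],P[:,2]]
def render(n,model,q):
    out=np.zeros((384*4,512*4),np.uint8)
    for P in model:
        p=(proj(n,place(P,q))[:,::-1]+.5)*4-.5
        cv2.fillConvexPoly(out,cv2.convexHull(np.round(p*16).astype(np.int32)),255,cv2.LINE_AA,4)
    return cv2.resize(out,(512,384),interpolation=cv2.INTER_AREA)/255.
def fit(n,model,mask,w,q0):
    f=lambda d:(w*(render(n,model,q0+d*[.01,.01,.1])-mask)**2).sum()
    sim=np.array([[0,0,0],[1,0,0],[0,1,0],[0,0,1]],float)
    r=minimize(f,np.zeros(3),method='Nelder-Mead',options=dict(initial_simplex=sim,maxiter=150,xatol=.005))
    return q0+r.x*[.01,.01,.1],r.fun
E
python3 - <<'E'
from fit import *
np.set_printoptions(precision=4,suppress=True)
I=dict(side=np.load('S.npy'),top=np.load('T.npy'))
for nm,model,q0 in(('fix',FIX,np.array([.57,-.168,.256])),('stand',STA,np.array([.577,.18,-.09]))):
    for n in I:
        h=cv2.cvtColor(I[n],cv2.COLOR_RGB2HSV).astype(int);H,Sa,V=h[...,0],h[...,1],h[...,2]
        r=render(n,model,q0)>0
        roi=cv2.dilate(r.astype(np.uint8),np.ones((25,25)))
        if nm=='fix': m=((H>40)&(H<100)&(Sa>60))|(Sa<60)|cv2.erode(r.astype(np.uint8),np.ones((13,13))).astype(bool);w=roi
        else:
            m=(H>100)&(H<130)&(Sa>90); g=cv2.dilate(((Sa<80)|(H<7)|(H>173)).astype(np.uint8),np.ones((5,5)))*(~m); w=roi*(1-g)
        q,f=fit(n,model,m.astype(float),w,q0)
        print(nm,n,q[:2],np.degrees(q[2]),f)
def av(n,r,c): return onz(n,(r,c),.2)
print('grips z=.2 side',av('side',210.2,214.2),av('side',195.4,231.2))
for n,rc in(('top',(219.6,330.5)),('side',(178,333)),):print('post',n,onz(n,rc,.066))
print('axle top',onz('top',(185,337.2),.085),onz('side',(155.2,304),.085),tri('top',(185,337.2),'side',(155.2,304)))
E
```

```text
fix side [ 0.5667 -0.1734] 14.964057122153719 183.84238369857746
fix top [ 0.567  -0.1689] 15.221608551327016 183.601968473664
stand side [0.5731 0.1719] -8.256175408198448 0.0
stand top [0.5737 0.1732] -7.478885080276849 0.0
grips z=.2 side [0.6027 0.2008 0.2   ] [0.5952 0.1455 0.2   ]
post top [ 0.4647 -0.148   0.066 ]
post side [ 0.4641 -0.15    0.066 ]
axle top [ 0.5659 -0.1689  0.085 ] [ 0.5647 -0.1682  0.085 ] [ 0.5656 -0.1694  0.0836]
```

```bash
python3 - <<'E'
from fit import *
np.set_printoptions(precision=4,suppress=True)
I=dict(side=np.load('S.npy'),top=np.load('T.npy'))
for nm,model,q0 in(('fix',FIX,np.array([.567,-.169,.262])),('stand',STA,np.array([.575,.175,-.11]))):
    for n in I:
        h=cv2.cvtColor(I[n],cv2.COLOR_RGB2HSV).astype(int);H,Sa,V=h[...,0],h[...,1],h[...,2]
        r=render(n,model,q0)>0
        roi=cv2.dilate(r.astype(np.uint8),np.ones((25,25))).astype(float)
        ring=(roi>0)&(cv2.dilate(r.astype(np.uint8),np.ones((9,9)))==0)
        if nm=='fix':
            m=((H>35)&(H<100))|(Sa<50); m|=cv2.erode(r.astype(np.uint8),np.ones((11,11)))>0;w=roi
        else:
            m=(H>100)&(H<130)&(Sa>90); g=cv2.dilate((((Sa<60)|(H<5)|(H>173))&~m).astype(np.uint8),np.ones((3,3)))*(~m); w=roi*(1.-g)
        q,f=fit(n,model,m.astype(float),w,q0)
        print(nm,n,q[:2],np.degrees(q[2]),f,'ring HSV',np.percentile(h[ring],[10,50,90],axis=0).tolist(),'msum',(m*roi).sum(),r.sum(),w.sum())
E
```

```text
fix side [ 0.5662 -0.1725] 14.811422118716344 148.5849442522107 ring HSV [[19.0, 98.0, 150.0], [20.0, 100.0, 158.0], [20.0, 101.0, 169.0]] msum 2650.0 2987 6811.0
fix top [ 0.567  -0.1701] 15.165073195679675 144.79660130718955 ring HSV [[19.0, 90.0, 126.0], [20.0, 91.0, 132.0], [20.0, 93.0, 142.0]] msum 2756.0 3079 7015.0
stand side [0.573  0.1732] -7.447567142572415 174.0 ring HSV [[19.0, 98.0, 148.0], [20.0, 99.0, 163.0], [20.0, 101.0, 173.0]] msum 918.0 1850 4282.0
stand top [0.5736 0.1727] -7.378489476299889 0.0 ring HSV [[19.0, 90.0, 127.0], [20.0, 91.0, 138.0], [20.0, 93.0, 146.0]] msum 776.0 1101 2895.0
```

```bash
python3 - <<'E'
from fit import *
I=dict(side=np.load('S.npy'),top=np.load('T.npy'))
rows=[]
for model,q,ctr in((FIX,[.5665,-.170,np.radians(15)],None),(STA,[.5735,.173,np.radians(-7.4)],None)):
    t=[]
    for n in I:
        a=proj(n,[[q[0],q[1],.05]])[0].astype(int);r0,c0=a[0]-37,a[1]-50
        im=cv2.resize(I[n][r0:r0+75,c0:c0+100,::-1],None,fx=4,fy=4,interpolation=cv2.INTER_CUBIC)
        for P in model:
            p=(proj(n,place(P,q))-[r0,c0]+.5)*4
            cv2.polylines(im,[cv2.convexHull(p[:,::-1].astype(np.int32))],True,(0,0,255))
        if model is STA:
            for P in ([-.02,0,.115],[.03,0,.115],[.03,0,.177],[.054,0,.04]):
                p=(proj(n,place(np.array([P]),q))[0]-[r0,c0]+.5)*4
                cv2.circle(im,tuple(int(v) for v in p[::-1]),3,(0,255,255),1)
        t.append(im)
    rows.append(np.hstack(t))
cv2.imwrite('pics/ov.png',np.vstack(rows))
E
```

```text
(no output)
```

View pics/ov.png

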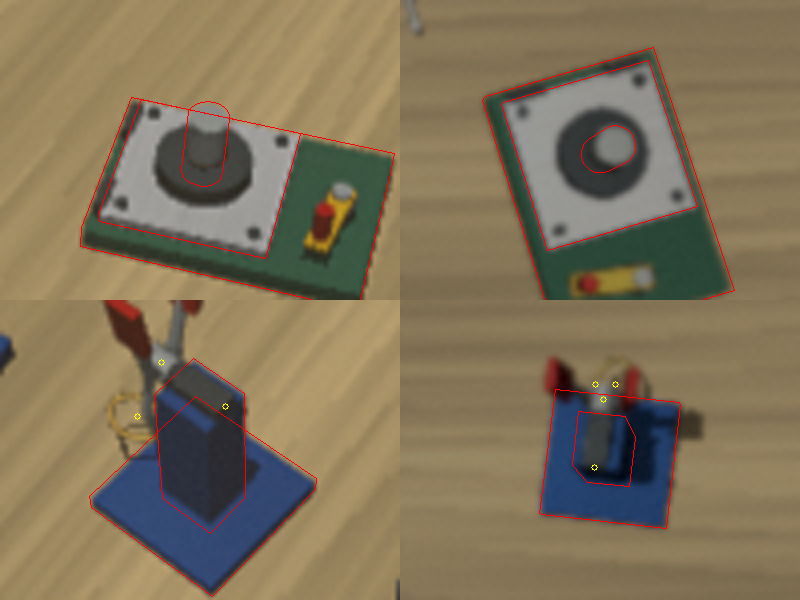

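The overlay matches both objects. The fixture is at about (0.5665,-0.1705) with yaw 15°, the stand at (0.5735,0.173) with yaw -7.4°, and the post at (0.464,-0.149). I move above the post, then work out the pivot.

Call:
arm_command --steps "13.85 -12.3 1.5 -0.15 40;13.85 -12.3 1.5 -0.15 40;13.85 -12.3 1.5 -0.15 40;13.85 -12.3 1.5 -0.15 40;13.85 -12.3 1.5 -0.15 40;13.85 -12.3 1.5 -0.15 40;13.85 -12.3 1.5 -0.15 40;13.85 -12.3 1.5 -0.15 40;13.85 -12.3 1.5 -0.15 40;13.85 -12.3 1.5 -0.15 40;13.85 -12.3 1.5 -0.15 40;13.85 -12.3 1.5 -0.15 40;13.85 -12.3 1.5 -0.15 40;13.85 -12.3 1.5 -0.15 40;13.85 -12.3 1.5 -0.15 40;13.85 -12.3 1.5 -0.15 40" --newtons 20

```text
time: 2.6
tcp_pos: [0.4641, -0.1507, 0.1331]
orientation: [180.0, 0.0, 14.9]
force: [0.3, -0.3, 0.1]
grip_width: 0.424
gripper_force: 0.0
```

```bash
python3 - <<'E'
from fit import *
np.set_printoptions(precision=4,suppress=True)
f=np.array([.5665,-.1705]);a=np.radians(15);R=np.array([[np.cos(a),-np.sin(a)],[np.sin(a),np.cos(a)]])
fx=lambda p:(p[:2]-f)@R
print('pivot',[(onz(n,rc,.048),fx(onz(n,rc,.048))) for n,rc in(('top',(217.6,344)),('side',(173,337.6)))],tri('top',(217.6,344),'side',(173,337.6)))
print('post',[fx(np.array(p)) for p in((.4647,-.148),(.4641,-.150))],tri('top',(219.6,330.5),'side',(178,333)))
# post from red blob centroid, z mid of visible
I=dict(side=np.load('S.npy'),top=np.load('T.npy'))
for x in(-.095,-.1,-.098):print(x,f+R@[x,0],'final post',f+R@[x+.045,0])
print(readout.read_state()['tcp_pos'],readout.read_state()['orientation'])
E
```

```text
pivot [(array([ 0.4704, -0.1932,  0.048 ]), array([-0.0987,  0.003 ])), (array([ 0.4667, -0.1911,  0.048 ]), array([-0.1017,  0.0059]))] [ 0.4689 -0.1948  0.0438]
post [array([-0.0925,  0.0481]), array([-0.0936,  0.0463])] [ 0.4639 -0.1478  0.0682]
-0.095 [ 0.4747 -0.1951] final post [ 0.5182 -0.1834]
-0.1 [ 0.4699 -0.1964] final post [ 0.5134 -0.1847]
-0.098 [ 0.4718 -0.1959] final post [ 0.5153 -0.1842]
[ 0.4641 -0.1507  0.1331] [179.9821   0.002   14.8827]
```

Call:
arm_command --steps "0 0 1.5 0 40;0 0 2.5 0 40;0 0 2.9 0 40;0 0 2.9 0 40;0 0 2.9 0 0;0 0 2.9 0 0;0 0 2.9 0 0;0 0 2.9 0 0;0 0 2.9 0 0;0 0 2.9 0 0" --newtons 20

```text
time: 3.6
tcp_pos: [0.4646, -0.1495, 0.0461]
orientation: [180.0, -0.0, 15.0]
force: [0.4, -0.2, 1.1]
grip_width: 0.006
gripper_force: 0.0
```

```bash
python3 - <<'E'
from fit import *
save('side','s1.png',(130,230,260,380),5)
E
```

```text
(no output)
```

View pics/s1.png

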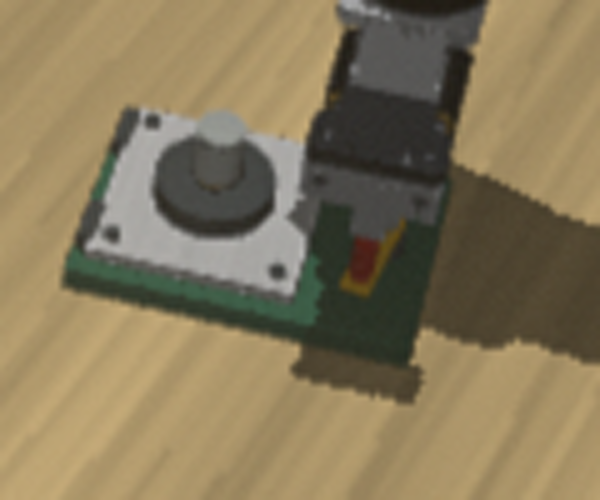

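The fingers shut beside the post: the picture shows the red post at (365,262) in the crop, unmoved and in front of the fingers. I check the projections.

```bash
python3 - <<'E'
from fit import *
np.set_printoptions(precision=4,suppress=True)
s=readout.read_state();t=s['tcp_pos'];print(t,s['grip_width'],s['gripper_force'])
for n,(r0,c0) in(('side',(130,260)),('top',(170,290))):
    p=proj(n,[t,t+[0,0,.022],t+[0,0,.1]]);print(n,p.tolist(),((p-[r0,c0])*5+2).tolist())
    for q in('turn_post','turn_pivot'): print(q,[(round(d['score'],2),np.round(d['position'],1)) for d in finder.mark_of(q,n)][:2])
save('top','t1.png',(170,240,290,370),7)
E
```

```text
[ 0.4646 -0.1495  0.046 ] 0.006372116514519482 0.0
side [[183.01949497522688, 331.75675566715177], [177.5352507196765, 332.86400073898807], [156.86675791039315, 337.03687957862076]] [[267.09747487613436, 360.7837783357588], [239.6762535983825, 366.32000369494034], [136.33378955196574, 387.1843978931038]]
turn_post []
turn_pivot [(0.73, array([175.9, 336. ]))]
top [[219.85773073978564, 329.603286209354], [219.5955296933616, 331.14736095988985], [218.57278731865318, 337.170184661884]] [[251.2886536989282, 200.01643104676998], [249.97764846680806, 207.73680479944926], [244.86393659326592, 237.8509233094199]]
turn_post [(0.61, array([221.8, 331.5])), (0.53, array([214.6, 343.6]))]
turn_pivot [(0.88, array([212.8, 342.7]))]
```

View pics/t1.png

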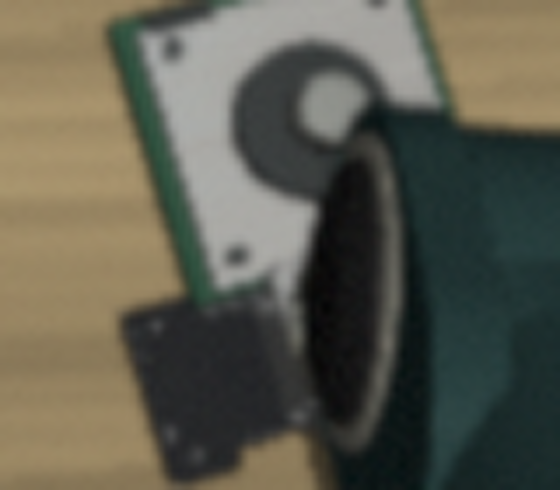

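Call:
arm_command --steps "0 0 -1.0 0 0;0 0 -1.0 0 0;0 0 -1.0 0 40;0 0 -1.0 0 40;0 0 -1.0 0 40;0 0 -1.0 0 40"

```text
time: 4.5
tcp_pos: [0.4643, -0.1494, 0.0755]
orientation: [-180.0, 0.0, 15.0]
force: [0.3, -0.1, -0.3]
grip_width: 0.309
gripper_force: 0.0
```

```bash
python3 - <<'E'
from fit import *
s=readout.read_state();t=s['tcp_pos'];print(t,s['grip_width'],s['force'])
im=grab_frame('side')[130:230,260:380,::-1];im=cv2.resize(im,None,fx=5,fy=5,interpolation=cv2.INTER_CUBIC)
c,sn=np.cos(np.radians(15)),np.sin(np.radians(15));y=np.array([-sn,c,0])
for w,col in((0,(0,255,255)),(.02,(255,255,0)),(-.02,(255,0,255)),(.0325,(0,255,0))):
    p=(proj('side',[t+y*w])[0]-[130,260]+.5)*5;cv2.circle(im,(int(p[1]),int(p[0])),3,col,1)
cv2.imwrite('pics/s2.png',im)
E
```

```text
[ 0.46427163 -0.14938139  0.07546389] 0.3092989103087789 [ 0.33417766 -0.10288958 -0.32487241]
```

View pics/s2.png

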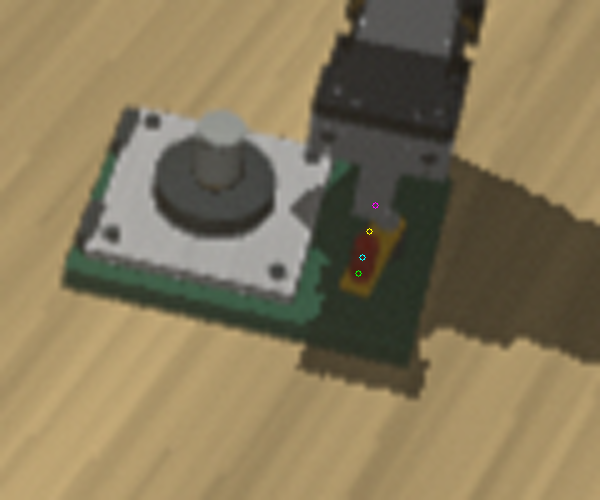

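```bash
python3 - <<'E'
from fit import *
np.set_printoptions(precision=1,suppress=True)
c,sn=np.cos(np.radians(15)),np.sin(np.radians(15));y=np.array([-sn,c,0]);x=np.array([c,sn,0])
t=np.array([.4646,-.1495,.046])
for z in(.097,.12,.15,.18):
    for w in(.0595,.0885):
        B=[t+y*w+x*d+[0,0,z] for d in(-.0375,.0375)]
        print(z,w,'top t1',((proj('top',B)-[170,290])*7+3)[:,::-1].tolist(),'side s1',((proj('side',B)-[130,260])*5+2)[:,::-1].tolist())
E
```

```text
0.097 0.0595 top t1 [[216.90422898231202, 477.7587845085425], [159.66683493044292, 294.29344800996324]] side s1 [[439.50544611118613, 235.89665696903037], [292.0828621267519, 203.63925644295418]]
0.097 0.0885 top t1 [[146.50949615967727, 498.65534365407575], [89.87705739486762, 314.77339350657246]] side s1 [[429.9148056803916, 276.8451996267383], [280.26941540309804, 243.59266531702244]]
0.12 0.0595 top t1 [[227.92832192403432, 478.61050120048037], [169.24087188213645, 290.8340755236101]] side s1 [[447.0932467850285, 203.77947305739536], [297.36134112559836, 171.4156698432606]]
0.12 0.0885 top t1 [[155.87778851055236, 500.0036225476486], [97.82393693005781, 311.7907270421204]] side s1 [[437.4776601786395, 244.83908584922173], [285.45208582623826, 211.46187952603069]]
0.15 0.0595 top t1 [[243.11735780932162, 479.7839995977032], [182.42492914586643, 286.0702997844137]] side s1 [[457.3449200330158, 160.38681037944156], [304.48998097359504, 127.89738672985831]]
0.15 0.0885 top t1 [[168.78632414057324, 501.8614110842399], [108.76801648126923, 307.6831350096568]] side s1 [[447.7015025045595, 201.57163163565738], [292.4552628186292, 168.04457504256771]]
0.18 0.0595 top t1 [[259.30664265559886, 481.0347768005991], [196.4681676319105, 280.9960773761409]] side s1 [[468.02094416287343, 115.19798094620154], [311.9100717319831, 82.59988015973417]]
0.18 0.0885 top t1 [[182.54603759493887, 503.84170061164775], [120.42622141979604, 303.3075135154746]] side s1 [[458.35572539017005, 156.48280043219142], [299.74955938607803, 122.8224286644743]]
```

Call:
arm_command --steps "0 0 -1 0 94;0 -4.1 -1 11 94;0 -4.1 -1 11 94;0 -4.1 -1 11 94;0 -4.1 -1 11 94;0 -4.1 -1 11 94;0 -4.1 -1 11 94;0 -4.1 -1 11 94;0 -4.1 -1 11 94;0 -4.1 -1 11 94;0 -4.1 -1 11 94;0 -4.1 -1 11 94;0 -4.1 -0.5 11 94;0 -4.1 -0.5 11 94"

```text
time: 5.95
tcp_pos: [0.4322, -0.0303, 0.0901]
orientation: [179.9, -0.0, -73.0]
force: [-0.6, 0.5, -1.0]
grip_width: 1.0
gripper_force: 0.0
```

```bash
python3 - <<'E'
from fit import *
s=readout.read_state();t=s['tcp_pos'];print(t,s['grip_width'],s['orientation'],s['joint_pos'])
yw=np.radians(s['orientation'][2]);y=np.array([np.sin(yw),-np.cos(yw),0])
out=[]
for n,s_,H,W in(('side',4,130,110),('top',4,130,85)):
    a=proj(n,[t])[0].astype(int);r0,c0=max(a[0]-90,0),a[1]-W//2
    im=grab_frame(n)[r0:r0+H,c0:c0+W,::-1];im=cv2.resize(im,None,fx=s_,fy=s_,interpolation=cv2.INTER_CUBIC)
    for d,col in(([0,0,0],(0,255,255)),(y*.047,(0,0,255)),(-y*.047,(0,0,255)),(y*.047+[0,0,.097],(0,255,0)),(-y*.047+[0,0,.097],(0,255,0))):
        p=(proj(n,[t+d])[0]-[r0,c0]+.5)*s_;cv2.circle(im,(int(p[1]),int(p[0])),4,col,1)
    out.append(im)
cv2.imwrite('pics/s3.png',np.hstack(out)[:600])
E
```

```text
[ 0.43223454 -0.03029833  0.0901483 ] 0.9995589113365948 [ 1.79925213e+02 -6.74156513e-03 -7.29907538e+01] [  -5.29145305   11.24381263    5.74593829  123.48776232   -1.53059779
   45.4030961  -161.56971981]
```

View pics/s3.png

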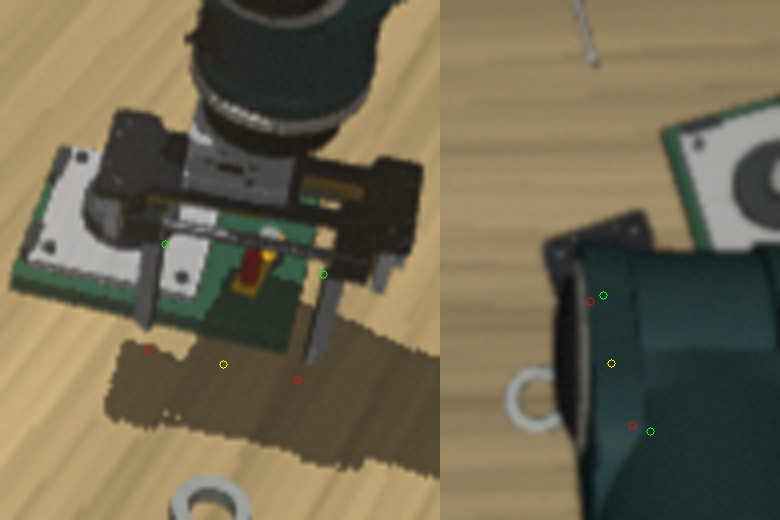

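The picture shows the fingertips at (143,325) and (313,360), about 22 px above where the reported TCP projects, in line with a height error of about +21 mm. The top view shows no lateral error. So the real fingertips are about 21 mm higher than reported, which explains closing just above the post. I go back and reach lower.

Call:
arm_command --steps "4.08 0.12 0 -11 40;4.08 0.12 0 -11 40;4.08 0.12 0 -11 40;4.08 0.12 0 -11 40;4.08 0.12 0 -11 40;4.08 0.12 0 -11 40;4.08 0.12 0 -11 40;4.08 0.12 0 -11 40;4.08 0.12 0 -11 40;4.08 0.12 0 -11 40;4.08 0.12 0 -11 40;4.08 0.12 0 -11 40;4.08 0.12 1.0 -11 40;4.08 0.12 1.6 -11 40;4.08 0.12 1.8 -11 40;4.08 0.12 1.8 -11 40"

```text
time: 7.65
tcp_pos: [0.4648, -0.1487, 0.0367]
orientation: [-179.9, 0.0, 14.9]
force: [-0.1, 0.8, 1.2]
grip_width: 0.428
gripper_force: 0.0
```

Call:
arm_command --steps "0 0 0.1 0 40;0 0 0.2 0 40;0 0 0.2 0 0;0 0 0.2 0 0;0 0 0.2 0 0;0 0 0.2 0 0;0 0 0.2 0 0"

```text
time: 8.35
tcp_pos: [0.4654, -0.1499, 0.0312]
orientation: [179.9, -0.0, 15.0]
force: [1.1, -7.2, -1.5]
grip_width: 0.139
gripper_force: 20.0
```

The post is gripped (13 mm opening, 20 N). I lead it round the arc.

Call:
arm_command --steps "0.13 0.03 0 0 0;0.26 0.07 0 0 0;0.38 0.12 0 0 0;0.50 0.18 0 0 0;0.61 0.25 0 0 0;0.71 0.33 0 0 0;0.81 0.42 0 0 0;0.90 0.51 0 0 0;0.98 0.62 0 0 0;1.05 0.73 0 0 0;1.11 0.84 0 0 0"

```text
time: 9.45
tcp_pos: [0.5061, -0.1611, 0.0313]
orientation: [-179.9, -0.2, 15.1]
force: [9.2, 19.3, -1.9]
grip_width: 0.136
gripper_force: 20.0
```

Call:
arm_command --steps "0.12 0.02 0 0 0;0.19 0.07 0 0 0;0.23 0.15 0 0 0;0.25 0.24 0 0 0;0.28 0.33 0 0 0;0.30 0.42 0 0 0;0.31 0.5 0 0 0;0.32 0.58 0 0 0;0.33 0.65 0 0 0;0.33 0.71 0 0 0;0.33 0.71 0 0 0"

```text
time: 10.55
tcp_pos: [0.5219, -0.1811, 0.0315]
orientation: [180.0, -0.3, 15.1]
force: [14.3, 7.5, -6.0]
grip_width: 0.119
gripper_force: 21.7
```

Call:
arm_command --steps "0.06 0.03 0 0 0;0.12 0.08 0 0 0;0.12 0.13 0 0 0;0.12 0.18 0 0 0;0.12 0.18 0 0 0"

```text
time: 11.05
tcp_pos: [0.5231, -0.1817, 0.0306]
orientation: [-179.6, 0.1, 15.2]
force: [-8.2, 26.8, 13.2]
grip_width: 0.115
gripper_force: 18.2
```

The turnbutton is at its stop (28 N resistance). I release, rise and travel to the pliers.

Call:
arm_command --steps "0 -0.14 0 0 0;0 -0.14 0 0 40;0 -0.14 0 0 40;0 -0.14 0 0 40;0 -0.1 -1.5 0 40;0 -0.1 -3 0 60;0 -0.1 -4.5 0 94;0 -0.1 -7 0 94;5.6 -10.6 -7.2 2.8 94;5.6 -10.6 -7.2 2.8 94;5.6 -10.6 -7.2 2.8 94;5.6 -10.6 -7.2 2.8 94;5.6 -10.6 -7.2 2.8 94;5.6 -10.6 -7.2 2.8 94;5.6 -10.6 -7.2 2.8 94;5.6 -10.6 -7.2 2.8 94;5.6 -10.6 -7.2 2.8 94;5.6 -10.6 -7.2 2.8 94"

```text
time: 12.85
tcp_pos: [0.6037, 0.1633, 0.2466]
orientation: [180.0, 0.0, -7.4]
force: [-0.7, -0.3, 0.4]
grip_width: 1.0
gripper_force: 0.0
```

```bash
python3 - <<'E'
from fit import *
np.set_printoptions(precision=4,suppress=True)
s=readout.read_state();print(s['tcp_pos'],s['orientation'],s['force'],s['joint_pos'])
f=np.array([.5665,-.1705]);a=np.radians(15);R=np.array([[np.cos(a),-np.sin(a)],[np.sin(a),np.cos(a)]])
for n in('side','top'):
    im=grab_frame(n);h=cv2.cvtColor(im,cv2.COLOR_RGB2HSV).astype(int);H,Sa,V=h[...,0],h[...,1],h[...,2]
    m=((H<7)|(H>173))&(Sa>140)&(V>50)
    k,l,st,ce=cv2.connectedComponentsWithStats(m.astype(np.uint8))
    for i in range(1,k):
        if st[i,4]>5 and 130<ce[i,1]<300 and 190<ce[i,0]<380:
            w=onz(n,ce[i][::-1],.058);print(n,'red',st[i],w,'fix',(w[:2]-f)@R)
    for q,z in(('turn_post',.056),('turn_pivot',.04),('grip_point',.177)):
        for d in finder.mark_of(q,n)[:2]:
            w=onz(n,d['position'],z);print(q,round(d['score'],2),w,(w[:2]-f)@R)
E
```

```text
[0.6037 0.1633 0.2466] [179.9708   0.0264  -7.4025] [-0.6942 -0.2512  0.3788] [  -8.9925   21.4534  -11.986    87.2837    4.6009   71.7814 -119.0162]
side red [321 162   4   9  27] [ 0.5119 -0.1824  0.058 ] fix [-0.0558  0.0026]
side red [226 194   9  17  57] [0.6551 0.0671 0.058 ] fix [0.147  0.2066]
side red [211 208   8   8  24] [0.674  0.1125 0.058 ] fix [0.1771 0.2455]
side red [216 217   4   4   6] [0.6523 0.1271 0.058 ] fix [0.1599 0.2652]
turn_post 0.5 [ 0.5148 -0.1866  0.056 ] [-0.0541 -0.0022]
turn_pivot 0.71 [ 0.4699 -0.1848  0.04  ] [-0.097   0.0111]
grip_point 0.67 [0.6058 0.1761 0.177 ] [0.1276 0.3246]
top red [339 202   5   3  11] [ 0.5134 -0.1831  0.058 ] fix [-0.0545  0.0016]
turn_post 0.58 [ 0.5028 -0.1881  0.056 ] [-0.0661 -0.0005]
```

The post now shows at fixture (-0.055, 0.002) in both cameras, so the turnbutton is fully over the frame. I go down onto the grips.

Call:
arm_command --steps "-0.05 -0.22 0 0 94;-0.05 -0.22 1 0 94;-0.05 -0.22 2 0 94;-0.05 -0.22 2.8 0 94;-0.05 -0.22 3.4 0 94;-0.05 -0.22 3.65 0 94;-0.05 -0.22 3.65 0 94;-0.05 -0.22 3.65 0 70" --newtons 25

```text
time: 14.05
tcp_pos: [0.6035, 0.1709, 0.1384]
orientation: [-180.0, -0.0, -7.4]
force: [0.6, 0.4, -0.8]
grip_width: 0.945
gripper_force: 0.0
```

```bash
python3 - <<'E'
from fit import *
s=readout.read_state();t=s['tcp_pos'];print(t,s['grip_width'],s['force'])
yw=np.radians(s['orientation'][2]);y=np.array([np.sin(yw),-np.cos(yw),0])
n='side';r0,c0=140,180
im=cv2.resize(grab_frame(n)[r0:r0+120,c0:c0+100,::-1],None,fx=5,fy=5,interpolation=cv2.INTER_CUBIC)
for d in([0,0,.021],[0,0,.04],y*.035+[0,0,.021],-y*.035+[0,0,.021]):
    p=(proj(n,[t+d])[0]-[r0,c0]+.5)*5;cv2.circle(im,(int(p[1]),int(p[0])),4,(0,255,255),1)
cv2.imwrite('pics/s4.png',im)
E
```

```text
[0.60345641 0.17092808 0.13836955] 0.9454598505421354 [ 0.57440907  0.38675453 -0.84658923]
```

View pics/s4.png

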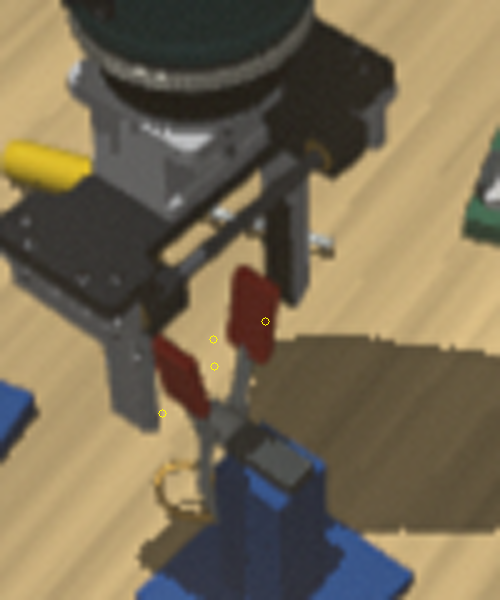

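The fingertips at (145,425) and (290,300) straddle both red grips evenly at the right height. I squeeze.

Call:
arm_command --steps "0 0 0 0 0;0 0 0 0 0;0 0 0 0 0;0 0 0 0 0;0 0 0 0 0;0 0 0 0 0;0 0 0 0 0;0 0 0 0 0" --newtons 25

```text
time: 14.9
tcp_pos: [0.6043, 0.17, 0.1389]
orientation: [-180.0, -0.2, -7.4]
force: [0.9, -3.7, 12.1]
grip_width: 0.372
gripper_force: 25.0
```

Opening is 35 mm, so the handles are squeezed home. I lift straight up.

Call:
arm_command --steps "0 0 -0.2 0 0;0 0 -0.5 0 0;0 0 -0.8 0 0;0 0 -1.1 0 0;0 0 -1.4 0 0;0 0 -1.7 0 0;0 0 -2.1 0 0;0 0 -2.5 0 0;0 0 -2.8 0 0;0 0 -3.0 0 0;0 0 -3.0 0 0" --newtons 35

```text
time: 16.0
tcp_pos: [0.6034, 0.1707, 0.2284]
orientation: [-180.0, -0.1, -7.4]
force: [-0.2, -0.3, -3.9]
grip_width: 0.364
gripper_force: 34.9
```

```bash
python3 - <<'E'
from fit import *
np.set_printoptions(precision=4,suppress=True)
s=readout.read_state();t=s['tcp_pos'];print(t,s['orientation'],s['grip_width'],s['force'],s['wrist_torque'],s['joint_pos'])
yw=np.radians(s['orientation'][2]);x=np.array([np.cos(yw),np.sin(yw),0])
exp=t+[0,0,.0385-.137]+x*.024;print('exp ring',exp)
for n in('side','top'):
    im=grab_frame(n)
    for q in('ring_center','grip_point','pliers'):
        print(n,q,[(round(d['score'],2),np.round(d['position'],1)) for d in finder.mark_of(q,n)][:2])
    print(proj(n,[exp,t+[0,0,.0385],t+[0,0,-.0235]]).tolist())
np.save('S1.npy',grab_frame('side'));np.save('T1.npy',grab_frame('top'))
E
```

```text
[0.6034 0.1707 0.2284] [-179.9706   -0.0564   -7.4057] 0.36382350078767994 [-0.1782 -0.3007 -3.9382] [ 0.0138 -0.1132  0.0286] [  -9.5264   22.2739  -12.1396   88.5005    4.8767   69.6803 -119.8819]
exp ring [0.6272 0.1676 0.1299]
side ring_center [(0.75, array([217.5, 215.6]))]
side grip_point [(0.86, array([180.4, 222. ])), (0.18, array([175.9, 302.2]))]
side pliers [(0.71, array([201.1, 218.6]))]
[[215.5167010902493, 215.46112334976283], [180.60345059166104, 220.45985622633964], [199.73943816793013, 221.71691883084728]]
top ring_center [(0.16, array([212.5, 342.1]))]
top grip_point []
top pliers []
[[164.18139551668943, 222.30222767973086], [163.17048549436856, 216.2752280923092], [167.67868830254739, 218.72585058938324]]
```

Lifted: the force reads -3.9 N, about the pliers' weight. I carry them over the axle at this height.

Call:
arm_command --steps "-0.02 0.3 0 0 0;-0.05 1 0 0 0;-0.1 2 0 0 0;-0.15 3 0 0 0;-0.2 4 0 0 0;-0.25 5 0 0 0;-0.3 6 0 0 0;-0.36 7 0 0 0;-0.41 8 0 0 0;-0.46 9 0 0 0;-0.51 10 0 0 0;-0.55 10.8 0 0 0;-0.57 11.2 0 0 0;-0.58 11.41 0 0 0;-0.58 11.41 0 0 0;-0.58 11.41 0.3 0 0;-0.58 11.41 0.5 0 0;-0.58 11.41 0.5 0 0;-0.58 11.41 0.5 0 0"

```text
time: 18.4
tcp_pos: [0.5417, -0.1661, 0.2122]
orientation: [-180.0, 0.0, -7.4]
force: [0.4, 0.2, -3.0]
grip_width: 0.361
gripper_force: 34.9
```

```bash
cat > ring.py <<'E'
from fit import *
from scipy.ndimage import gaussian_filter
np.set_printoptions(precision=4,suppress=True)
def brass(im):
    h=cv2.cvtColor(im,cv2.COLOR_RGB2HSV).astype(float);return h[...,1]  # saturation
def ringmask(n,c,tilt=(0,0)):
    a=np.linspace(0,2*np.pi,73);P=np.c_[c[0]+.021*np.cos(a),c[1]+.021*np.sin(a),c[2]+0*a]
    out=np.zeros((384*4,512*4),np.uint8)
    p=((proj(n,P)[:,::-1]+.5)*4-.5)*16
    cv2.polylines(out,[np.round(p).astype(np.int32)],True,255,5,cv2.LINE_AA,4)
    return cv2.resize(out,(512,384),interpolation=cv2.INTER_AREA)/255.
s=readout.read_state();t=s['tcp_pos'];yw=np.radians(s['orientation'][2])
exp=t+[0,0,.0385-.137]+np.array([np.cos(yw),np.sin(yw),0])*.024
if __name__=='__main__':
    print(t,s['orientation'],s['grip_width'],s['force'],'exp',exp)
    out=[]
    for n in('side','top'):
        im=grab_frame(n)
        for q,z in(('ring_center',exp[2]),('groove',.05)):
            print(n,q,[(round(d['score'],2),np.round(d['position'],1),onz(n,d['position'],z)[:2]) for d in finder.mark_of(q,n)][:1])
        p=proj(n,[exp])[0].astype(int);r0,c0=p[0]-35,p[1]-38;S=5
        cr=cv2.resize(im[r0:r0+90,c0:c0+78,::-1],None,fx=S,fy=S,interpolation=cv2.INTER_CUBIC)
        a=np.linspace(0,2*np.pi,60)
        for c,rr,col in((exp,.021,(0,255,255)),((.566,-.1695,.085),.0145,(255,255,0))):
            P=np.c_[c[0]+rr*np.cos(a),c[1]+rr*np.sin(a),c[2]+0*a];q=((proj(n,P)-[r0,c0]+.5)*S)[:,::-1].astype(int)
            for u in q[::3]: cv2.circle(cr,tuple(int(v) for v in u),1,col,-1)
        out.append(cr)
    cv2.imwrite('pics/s5.png',np.hstack(out))
E
python3 ring.py
```

```text
[ 0.5417 -0.1661  0.2122] [-179.9866    0.0341   -7.3608] 0.3608155478689944 [ 0.3809  0.2291 -3.0117] exp [ 0.5655 -0.1692  0.1137]
side ring_center [(0.88, array([151.6, 306.1]), array([ 0.5547, -0.1559]))]
side groove [(0.64, array([162.2, 305.3]), array([ 0.5624, -0.1786]))]
top ring_center [(0.57, array([184.4, 341.5]), array([ 0.5637, -0.1746]))]
top groove [(0.66, array([184.3, 339.3]), array([ 0.5724, -0.1838]))]
```

View pics/s5.png

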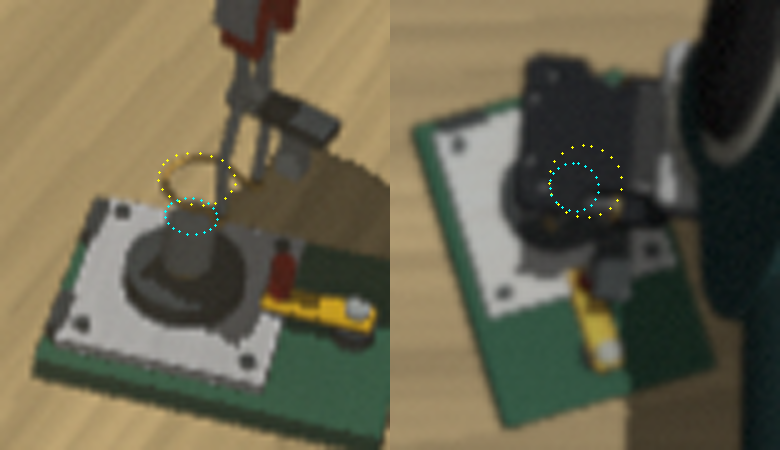

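The picture shows the turnbutton pointing at the axle, over the frame. The ring hangs above the axle end within a pixel or so of the prediction: ring at about (201,183), axle end at about (189,213). I'll refine the ring's image offset numerically.

```bash
cat > rf.py <<'E'
from ring import *
from scipy.optimize import minimize
def offs(n,frames=1):
    im=grab_frame(n).astype(float); sc=(im[...,0]-im[...,2])/(im.sum(2)+1)*1.0   # yellowness
    sc=sc-cv2.GaussianBlur(sc,(0,0),6)
    best=[]
    for dz in(0,):
        m=ringmask(n,exp); g=np.arange(-5,5.01,.25)
        ys,xs=np.where(m>.05);w=m[ys,xs]
        o=cv2.GaussianBlur(m,(0,0),2.5);
        k=m/m.sum()-o/o.sum()
        M=[[ (sc*cv2.warpAffine(k,np.float32([[1,0,dx],[0,1,dy]]),(512,384))).sum() for dx in g] for dy in g]
        M=np.array(M);i=np.unravel_index(M.argmax(),M.shape);best.append((g[i[0]],g[i[1]],M.max(),M[20,20]))
    return best
def axle(n,img):
    g=np.arange(-4,4.01,.25);a=np.linspace(0,2*np.pi,60)
    im=cv2.cvtColor(img,cv2.COLOR_RGB2GRAY).astype(float)
    out=np.zeros((384*4,512*4),np.uint8);P=np.c_[.566+.0145*np.cos(a),-.1695+.0145*np.sin(a),.085+0*a]
    cv2.fillConvexPoly(out,np.round(((proj(n,P)[:,::-1]+.5)*4-.5)*16).astype(np.int32),255,cv2.LINE_AA,4)
    m=cv2.resize(out,(512,384),interpolation=cv2.INTER_AREA)/255.;o=cv2.dilate(m,np.ones((5,5)))-m
    sat=cv2.cvtColor(img,cv2.COLOR_RGB2HSV)[...,1].astype(float)
    # edge sharpness: |in-out| with gradient across boundary
    res=[]
    G=np.hypot(cv2.Sobel(im,6,1,0),cv2.Sobel(im,6,0,1));b=cv2.dilate(m,np.ones((3,3)))-cv2.erode(m,np.ones((3,3)))
    M=np.array([[(G*cv2.warpAffine(b,np.float32([[1,0,dx],[0,1,dy]]),(512,384))).sum() for dx in g] for dy in g])
    i=np.unravel_index(M.argmax(),M.shape);return g[i[0]],g[i[1]],M.max(),M[16,16]
if __name__=='__main__':
    for n in('side','top'): print(n,'ring drow,dcol',offs(n),'axle',axle(n,np.load('S.npy' if n=='side' else 'T.npy')))
    K=proj('side',[exp,exp+[.01,0,0],exp+[0,.01,0],exp+[0,0,.01]]);print('side jac per 10mm',K[1:]-K[0])
    K=proj('top',[exp,exp+[.01,0,0],exp+[0,.01,0],exp+[0,0,.01]]);print('top jac per 10mm',K[1:]-K[0])
E
python3 rf.py
```

```text
side ring drow,dcol [(np.float64(1.0), np.float64(2.0), np.float64(0.025314607034394372), np.float64(0.009585551739077169))] axle (np.float64(0.0), np.float64(0.0), np.float64(7424.318309452894), np.float64(7424.318309452894))
top ring drow,dcol [(np.float64(5.0), np.float64(-1.0), np.float64(0.01622650403824793), np.float64(0.00296061951665875))] axle (np.float64(0.0), np.float64(0.0), np.float64(14020.562120998304), np.float64(14020.562120998304))
side jac per 10mm [[-1.3399 -3.2281]
 [ 2.121  -1.7082]
 [-2.7018  0.3415]]
top jac per 10mm [[-3.4252 -0.1833]
 [ 0.0728 -3.4564]
 [-0.4732  0.8293]]
```

```bash
python3 - <<'E'
from rf import *
A=np.load('S.npy').astype(float);B=grab_frame('side').astype(float)
D=np.abs(A-B).max(2)
p=proj('side',[exp])[0];print('exp px',p)
print('cols',list(range(292,318)))
for r in range(140,162): print(r,' '.join('%3d'%v for v in D[r,292:318]))
a=np.linspace(0,2*np.pi,361)
for rr in(.023,.021,.0185):
    P=np.c_[exp[0]+rr*np.cos(a),exp[1]+rr*np.sin(a),exp[2]+0*a];q=proj('side',P);print(rr,'rows',q[:,0].min(),q[:,0].max(),'cols',q[:,1].min(),q[:,1].max())
E
```

```text
exp px [147.073  304.9563]
cols [292, 293, 294, 295, 296, 297, 298, 299, 300, 301, 302, 303, 304, 305, 306, 307, 308, 309, 310, 311, 312, 313, 314, 315, 316, 317]
140   8   9   7   8   8   7   7   9   6   7   7  10   8   8   9   7   9   4  61  92  82  23   9  12   8  66
141  10   9   7   7   9   9   7  10  10   8   6   8   9   7   1   4   9   4  79  93  67   1   9  10   5  68
142   9   9   8   7   7   8   9   8   8   7   7  13   2   6  32  32  10  30  87  93  53   6  10  10   1  78
143   8  10   7   7   8   9   7   8   8   9  18  19  38  40  47  49  52  85  94  85  26   8  11   8  23  83
144   9   8  10  11   7   7   6   8  18  28  28  22  25  16  13  14  40  90  93  87  33   2  11   9  26  85
145   6   9   8   8   6   7   4  17  27  20   3  10   6   7   9  11   6  64  91  94  70  33   8   8  44  90
146   9   7   8   9   9   8  14  31  21   1   7   8   7   7  11  10  10  62  92  89  49  63   9   4  50  90
147   6   9   7   8   9   5  31  32   3  10   8   7   8   8   8  11   8  62  98  78   0  52  60  60  89 101
148   6   9  10   7  10   7  50  54   4  11   7   9  10   6   9  10   5  
[... 1012 characters left out ...]
 9   8   7   7   3   2   3   9  10  22  46  61  61  63  59  36  18  37  63  74  83  84  81  79  79  72
159   8   5   4   4   3   2   1   8   3   3  13  24  18  21  12   7   3  25  34  51  74  82  80  81  82  82
160   6   2   2   2   4   5   4   9   8  10  10   8   3   7   4   1   1  24  30  29  53  75  79  80  82  81
161   6   3   2   5   4   5   3  10  11  11  11  10   9   8   4   3   5  22  27  25  30  50  77  79  80  81
0.023 rows 141.38429621763518 152.89846467447515 cols 296.55225499036845 313.37219360784417
0.021 rows 141.87365709254027 152.38634666952657 cols 297.28261058280754 312.63980626224946
0.0185 rows 142.4867665036686 151.7477014104559 cols 298.1956692908671 311.72447384740514
```

Ring extents give offsets of about +0.7 row and +1.05 col, so the ring sits about 3 mm short in x. I correct and descend partway round the axle end, then check forces.

Call:
arm_command --steps "0.11 0.01 0 0 0;0.11 0.01 0.2 0 0;0.11 0.01 0.4 0 0;0.11 0.01 0.6 0 0;0.11 0.01 0.75 0 0;0.11 0.01 0.9 0 0;0.11 0.01 1.0 0 0;0.11 0.01 1.1 0 0;0.11 0.01 1.2 0 0;0.11 0.01 1.3 0 0;0.11 0.01 1.3 0 0"

```text
time: 19.95
tcp_pos: [0.5448, -0.1673, 0.173]
orientation: [-180.0, 0.0, -7.4]
force: [0.0, 0.3, -3.6]
grip_width: 0.362
gripper_force: 34.9
```

```bash
python3 - <<'E'
from rf import *
print(t,s['force'],s['wrist_torque'],s['grip_width'],exp)
B=grab_frame('side').astype(int)
p=proj('side',[exp])[0];print('exp px',p,'axle there',proj('side',[[.566,-.1695,exp[2]],[.566,-.1695,.085]]))
Y=(B[...,0]-B[...,2]);print('cols 294..318')
for r in range(150,168): print(r,' '.join('%3d'%v for v in Y[r,294:319]),'|',' '.join('%3d'%v for v in B[r,294:319].sum(1)//3))
E
```

```text
[ 0.5448 -0.1673  0.173 ] [ 0.0029  0.2582 -3.5592] [ 0.034  -0.0371 -0.0015] 0.3617197696024336 [ 0.5686 -0.1704  0.0745]
exp px [156.9027 302.8112] axle there [[157.439  303.4621]
 [154.74   303.8022]]
cols 294..318
150  66  66  67  66  62  59  63  64  67  69  67  67  67  63  18   4  18  35  37  31  28   8   6  22  30 | 137 142 142 139 134 128 130 134 141 143 142 139 140 133  81  71  76  77  77  65  65  65  66  65  72
151  66  66  66  64  61  63  65  62  61  62  60  59  61  55  14   6  17  31  31  31  25   8   6  26  30 | 138 141 139 135 129 130 134 132 135 133 132 129 134 121  75  69  64  68  67  66  62  66  68  68  72
152  46  53  56  59  60  63  57  37  34  24  21  25  44  45  13   5  24  33  33  31  24   6   6  26  26 | 149 146 138 132 130 127 137 107 100  91  85  90 113 110  76  71  66  67  67  68  63  67  69  66  70
153   4  16  24  35  56  60  35  14   8   7   6   6  12  13   5   9  27  31  31  31  17   8  11  30  24 | 173 163 148 146 135 117 125  79  72  70  69  70  74  71  74  70  65  66  69  68  62  67  68  72  71
154   4   3   4  21  54  51  16   6   7   6   7   7   7   
[... 2125 characters left out ...]
50  62  66  65  61  66  63  66  63  53  53  45  43  43  42  40  47  74  78  79  78
165   9  12  10  12  10   8   9   7   6   7   7   8  35  31  36  18   9  10   9  10   8   6   7   6   5 |  48  42  45  43  46  59  65  65  68  68  69  68  60  50  55  46  44  42  41  42  45  69  78  79  79
166  11  11  10  10  10   8  14  11  12  10   9   8  30  39  34  13   8  10   8  10   9   7   6   6   5 |  44  44  45  46  45  50  59  64  66  68  68  63  56  57  57  45  43  42  43  39  45  67  78  79  78
167  10  10  11   9  11  12  16  21  22  22  14  13  12  17  10   9  10   8   9  10  10   7   6   6   5 |  44  45  44  44  43  44  47  55  55  59  57  51  43  47  44  42  42  43  42  40  44  68  78  80  78
```

The ring now passes round the axle with no contact force. I nudge 1.5 mm in x and descend further.

Call:
arm_command --steps "0.05 0 0.1 0 0;0.05 0 0.2 0 0;0.05 0 0.3 0 0;0.05 0 0.4 0 0;0.05 0 0.5 0 0;0.05 0 0.6 0 0;0.05 0 0.68 0 0;0.05 0 0.74 0 0;0.05 0 0.74 0 0;0.05 0 0.74 0 0"

```text
time: 21.0
tcp_pos: [0.5464, -0.1676, 0.1513]
orientation: [-180.0, -0.0, -7.4]
force: [0.5, 0.3, -3.5]
grip_width: 0.363
gripper_force: 34.9
```

Free so far, with the ring at about 53 mm. I go down in small steps until it touches.

Call:
arm_command --steps "0 0 0.03 0 0;0 0 0.06 0 0;0 0 0.06 0 0;0 0 0.06 0 0"

```text
time: 21.4
tcp_pos: [0.5467, -0.1677, 0.1501]
orientation: [180.0, -0.0, -7.4]
force: [-2.7, 0.8, 5.6]
grip_width: 0.362
gripper_force: 34.9
```

Call:
arm_command --steps "0 0 0.03 0 0;0 0 0.05 0 0;0 0 0.05 0 0;0 0 0.05 0 0"

```text
time: 21.8
tcp_pos: [0.547, -0.1679, 0.1499]
orientation: [180.0, -0.1, -7.4]
force: [-9.2, 1.5, 22.3]
grip_width: 0.361
gripper_force: 35.0
```

Contact on the pulley at the expected height. I ease the push and check.

Call:
arm_command --steps "0 0 -0.05 0 0;0 0 -0.05 0 0;0 0 -0.05 0 0"

```text
time: 22.1
tcp_pos: [0.5467, -0.1678, 0.15]
orientation: [180.0, -0.0, -7.4]
force: [-2.8, 1.1, 8.2]
grip_width: 0.364
gripper_force: 35.0
```

```bash
python3 - <<'E'
from rf import *
print(t,s['orientation'],s['force'],s['wrist_torque'],s['grip_width'],exp)
B=grab_frame('side').astype(int)
print('axle',proj('side',[[.566,-.1695,.05]]))
for n in('side','top'):
    for q in('ring_center','groove'):print(n,q,[(round(d['score'],2),np.round(d['position'],1)) for d in finder.mark_of(q,n)][:1])
a=np.linspace(0,2*np.pi,361)
P=np.c_[.566+.021*np.cos(a),-.1695+.021*np.sin(a),.05+0*a];q=proj('side',P);print('ideal rows',q[:,0].min(),q[:,0].max(),'cols',q[:,1].min(),q[:,1].max())
Y=(B[...,0]-B[...,2])
print('cols 290..318')
for r in range(154,173): print(r,' '.join('%3d'%v for v in Y[r,290:319]))
E
```

```text
[ 0.5467 -0.1678  0.15  ] [179.9915  -0.0494  -7.4103] [-2.8205  1.1104  8.2377] [0.1341 0.6957 0.0404] 0.363562551668196 [ 0.5705 -0.1709  0.0515]
axle [[163.6404 302.6806]]
side ring_center [(0.88, array([164.6, 304.5]))]
side groove [(0.97, array([163.9, 306. ]))]
top ring_center [(0.47, array([183.8, 339.6]))]
top groove [(0.72, array([185.8, 337.3]))]
ideal rows 158.45877625352932 168.93145396609845 cols 295.2899929566131 310.0800407016754
cols 290..318
154   5   4   3   4   4   4   5   4   5  17  10   6   7   8   7   6   6   5   7  13  30  32  32  23   8   6  22  18   8
155   5   6   5   5   4   3   5   4   3   5   7   7   6   6   6   7   9   7   6  14  27  30  32  20   6   8  30  26   9
156   5   6   5   5   5   5   6   4   4   6   6   7   8   8   6   8  10   6   6  10  15  20  23  14   5   8  29  19   8
157   5   5   5   4   5   4   5   2   4   6   8   7   7   7   7   5   7   5   6   6   6   6   7   7   8  11  19  11   4
158   5   4   5   5   4   2   3  15  33  12   8   8   7   7   7   6   7   6   7   8   6   6   6   8   5   7   7   7   6
159   5   5   6   3   2   3  21  61  
[... 942 characters left out ...]
  11   9  16  31  46  33  30  28  27  27  18  13   7   7  11  10   9   9   8   7   8   7   6   4   5
168   5   8  13  12   9  10  11  12  26  45  46  40  35  35  27  14   6   9   7   8   9   8   9  10   9   5   7   4   6
169   6  10  12  12  10  12  11   9  11  14  18  30  30  32  43  28  10  15  10   9  10   9   9   7   9   7   6   5   9
170   5   6  13  13  11   9  10  11  11   9  11  10  12  11  24  37  22  24  11   9  11   9   8   9   9   6   5   5  17
171   6   6  12  12   9  10   9  12  10   9   8  10   8  10  16  38  39  31  11   9  10  10  10   9   8   4   4   7  35
172   6   6   8   9  11  11  10  11  10  11   9  10   8  10  10  16  23  14  11   8   8   8  10   9   7   5   4   7  44
```

The side view has the ring centred on the axle (cols 295 to 310, matching the ideal), resting on the pulley under a light push with the handles at home. I hand in.

```bash
python3 -c "
from workcell import ticket
print(ticket.sign_off())"
```

```text
the job is handed in; nothing more can be done
None
```

The job is handed in: the turnbutton is fully over the frame, and the pliers are still squeezed home with the ring round the axle on the pulley, within about 2 mm of groove level by my measurements; no verdict was returned.

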